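# Screw the lid on the food flask

## Task

Close the green food flask with its orange screw lid: set the lid on the neck and, pressing only lightly, turn it backwards (anticlockwise from above) until you feel its thread drop in, then screw it clockwise, letting it sink freely, until it comes up gently against its end stop, fully home, and let go. Never force the lid, and leave the mug, the spice jar and the tin where they are.

Things in the scene. Friction and masses are not known exactly. Their poses are not given: they have to be found in the camera images.
- lid_center (a point): Orange plastic screw lid, loose, ribbed, 56 mm across, 34 mm high, about 70 g, lying open side down on the worktop. This point: on its axis, half-way up (17 mm over its lower edge); z up its axis. Inside, 5 mm over the lower edge, four round pins 4.4 mm thick point inwards, on the lid's +x, +y, -x and -y axes. Grip it from above across the outside.
- flask: Green and steel food flask 62 mm across, clamped upright in a grey 120 mm square holder fixed to the worktop; it neither moves nor turns. Origin on its axis at worktop level, z up. Its narrow neck, tapered at the top, takes the lid with 0.8 mm of play. Forced is: over 90 N between lid and neck, all contacts summed (1.5 N m on a stop); gripped with only 20 N it slips first.
- flask_mouth (a point): Centre of the neck's top, 100 mm over the worktop; a rubber seal stands 1.5 mm higher. Round the neck are four equal quick threads, one each 90 deg, at an angle that differs from flask to flask and does not follow from this pose. Each, going anticlockwise from above: an upright stop (8 deg), a level thread top (62 deg), a gap (20 deg) where a pin drops into the groove below.
- lid_on_thread (a point): Where the lid's centre is, 101 mm over the worktop, while its pins ride on the level thread tops, before the drop. Set down by chance on the stops it is 3 mm higher: that small first drop is not yet the thread. Turned clockwise on the thread tops, the pins jam on the stops; turned anticlockwise they reach the gaps (82 deg at most).
- lid_dropped (a point): Where the lid's centre is, 92 mm over the worktop, when the pins have dropped 9 mm through the gaps into the grooves. Farther anticlockwise they meet the next stop. From here turn clockwise.
- lid_home (a point): Where the lid's centre is, 87 mm over the worktop, when fully home: about 66 deg clockwise from the drop. The lid sinks 1 mm for each 9 deg or so, once the play of 1 mm up and down is taken up; the hand must sink with it. The last 1.5 mm press the seal (6 N), then the pins meet the stops. Friction keeps the lid where it is left.
- mug: Green and white mug, 64 x 89 x 48 mm, a bystander. Origin at the centre of its underside.
- spice_jar: Spice jar with a red cap, 45 mm across, 106 mm high, a bystander. Origin at the centre of its underside.
- tin: Round food tin, 87 mm across, 40 mm high, a bystander. Origin at the centre of its underside.
There are look-alikes about, which are no part of the job. There is more than one size of the part that bears lid_center; the job needs the largest.

How it is judged:
By the outcome, as a careful person would: the job done as asked, in the order asked, and still so for the second after the job is handed in, with the robot touching nothing.
It also fails if it takes over 72 s, if anything falls off the work surface, if the arm or the gripper's body presses on something with over 40 N, if the wrist force passes 120 N, or if a joint passes its speed limit or range.

## Robot

A 6-joint arm with a two-finger parallel gripper is mounted at the origin on a cart in front of the work surface, level with it; the furniture and walls round the work are solid. World frame = base frame: x ahead of the robot, y to its left, z up, the work surface at z = 0. Lengths are in m, angles in rad, forces in N, time in s.
With the tool pointing down it reaches from about 0.35 to 0.775 m from the base axis. Payload 5.5 kg.
Tool frame: the origin (TCP) lies at the very end of the fingers, on their centre line; the grasp point (between the pads) lies 19 mm behind it (env.grip_depth is the distance from the TCP to the grasp point, in m); z points along the fingers, y is the direction in which the jaws open and shut (so a half turn about z gives the same grasp; the last joint's range is limited). The gripper opens to 85 mm and grips with 20 to 120 N. Pads are 22 mm wide; open, the fingers measure 114 mm over their backs; the gripper's body (76 mm by 85 mm) begins 54 mm behind the grasp point. The pads swing forward as they close: fully open they stand 13 mm farther back than shut.
Start: joints at [-1.334, 0.313, 0.046, 1.304, 0, 1.431], TCP at [0.212, -0.535, 0.231] pointing down, gripper open.
Joint ranges: [-2.76, 2.76], [-0.86, 1.69], [-1.03, 1.26], [-2.2, 2.34], [-1.47, 1.5], [-3.14, 3.14]. Speed limits (rad/s): [2.57, 2.57, 3.14, 3.14, 3.14, 3.14].

## Interface

Orientations are given as a unit quaternion [w, x, y, z].
In Python, from workcell import env gives the robot as it stands.
- The arm moves only by the tool step_arm, never from a script. Its argument "series" is a list of rows, each a list of 3 entries, a list of its own where there are three numbers: the shift along the world's x, y, z in cm, then the turn about the world's z in rad, then the closure in counts, from 0 (fully open) to 255 (shut). A call has 1 to 5 rows; each row is the pose to reach, as a shift and turn from the pose measured when the call began; what a row does not reach only later rows make up. A row lasts 1/8 s, in which the tool goes at most 62.5 mm and 10.7 degrees, less where a joint would pass 70% of its speed; a pose out of reach is approached as far as the arm can. A call with a gripper value outside its range is refused whole. The fingers move at their own pace and stop on an object; "newtons" is the grip in N (left out, the last holds). Time passes only in rows, so rows that repeat a pose let the fingers close. It gives the time, the measured TCP pose, the force and the opening at its end, in the units of the state.
- env.get_state(): the state, without advancing time (a new reading comes with each control period).
- env.read_camera(name): name is "side" or "top" or "wrist"; returns a dict with "frame" (480x640x3 uint8, red, green, blue), "vertical_fov" (degrees; the focal length in pixels is half the picture's height over the tangent of half this angle, whatever the lens; pixels are square), "cx", "cy" (the principal point, pixels), "dist_coeffs" ([k1, k2, p1, p2, k3] as OpenCV has them; the pictures are not rectified), "camera_from_world" (4x4, takes a point from world to camera coordinates). Camera axes: x right, y down, z forward; pixel columns grow to the right and rows downward; lengths in m; the calibration is good to about 2 mm. A picture is of the moment at which its call begins. There is no depth.
- env.hand_in(): hands the job in, once; it reports no verdict.
The state is a dict: "clock": time; "joint_pos": joint angles; "qvel": joint speeds; "tau": joint torques, N m; "tcp_pos": TCP position; "orientation": TCP orientation; "wrist_force": force on the tool from outside, world axes, zero at the start; "ft_torque": the same for the moment, N m; "finger_gap": finger opening in m.
Only numpy, scipy, OpenCV 4.12 (cv2) and the standard library are available. Lean on these libraries where they do the work, as an engineer would, in place of code of your own. Each camera call takes 0.05 s, during which the arm holds its last target.

## Working session

There is one attempt and no reset: what is moved stays moved. The work goes in short steps, Python scripts to look and compute and a tool call to move; the robot and the scene stay as the last step left them, time stands still between calls to the robot, and variables do not carry over. Pictures are saved under pics/ and viewed, and the job is handed in when it is done.

Besides the shell and the picture viewer there is one more tool, called as a command line: name --argument value ..., lists and objects as JSON in quotes. step_arm: Moves the arm, as the interface text tells. Its arguments: {"type":"object","properties":{"series":{"type":"array"},"newtons":{"type":"number"}},"required":["series"]}

```bash
mkdir -p pics; ls; python3 - <<'E'
from workcell import env
import cv2,json
print(env.get_state())
for n in("side","top","wrist"):
    c=env.read_camera(n)
    cv2.imwrite(f"pics/{n}0.png",c["frame"][:,:,::-1])
    print(n,c["vertical_fov"],c["cx"],c["cy"],c["dist_coeffs"]);print(c["camera_from_world"])
E
```

```text
pics
{'clock': 0.0, 'joint_pos': array([-1.33364190e+00,  3.13998039e-01,  4.49812760e-02,  1.30360331e+00,
        1.09675782e-05,  1.43117201e+00]), 'qvel': array([ 0.00035157, -0.00014302, -0.00079285, -0.00103143,  0.00143798,
       -0.00019178]), 'tau': array([ 2.46293930e-04, -4.80621636e+01,  2.98536444e+01,  1.95150857e-02,
       -1.58455787e-04,  3.93500528e-06]), 'tcp_pos': array([ 0.211418  , -0.53417242,  0.23041116]), 'orientation': array([-9.11055654e-04,  9.82306735e-01,  1.87276923e-01, -3.89726140e-05]), 'wrist_force': array([0.56853435, 0.14565028, 0.2610863 ]), 'ft_torque': array([ 0.0195243 , -0.02551811,  0.03296305]), 'finger_gap': 0.08531037747102586}
side 51.59743394971133 310.17423699773474 238.11575038416808 [-0.12870453  0.          0.          0.          0.        ]
[[-0.97177358 -0.23489    -0.02197266  0.60157731]
 [-0.09419369  0.4717043  -0.87671124  0.1088338 ]
 [ 0.2162953  -0.84989514 -0.48051493  0.95835866]
 [ 0.          0.          0.          1.        ]]
top 55.59671725101475 315.21498076137505 246.973865677869 [-0.04341399  0.          0.          0.          0.        ]
[[ 7.35769215e-04 -9.99904205e-01  1.38216769e-02  2.08662017e-02]
 [-9.85571425e-01 -3.06452102e-03 -1.69232312e-01  6.09672950e-01]
 [ 1.69258458e-01 -1.34977339e-02 -9.85479267e-01  1.15080599e+00]
 [ 0.00000000e+00  0.00000000e+00  0.00000000e+00  1.00000000e+00]]
wrist 66.20461530832246 323.7537794214535 242.9016867829727 [-0.05360393  0.          0.          0.          0.        ]
[[ 0.36771118 -0.92993456 -0.00319329 -0.5739194 ]
 [-0.88994897 -0.35289225  0.2888908  -0.03756983]
 [-0.26977643 -0.10338651 -0.95735673  0.37988261]
 [ 0.          0.          0.          1.        ]]
```

View pics/top0.png

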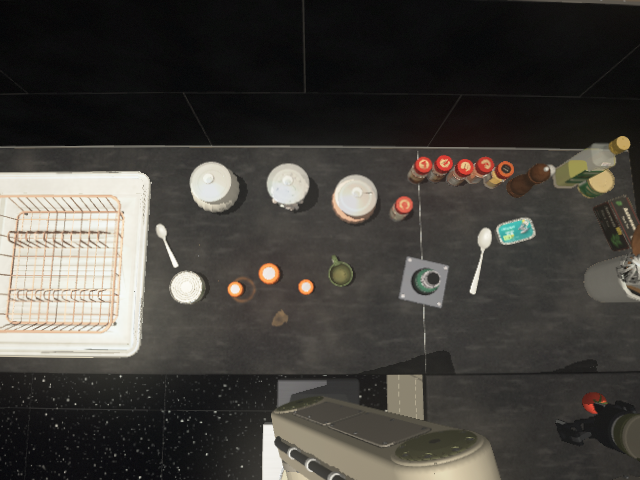

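View pics/side0.png

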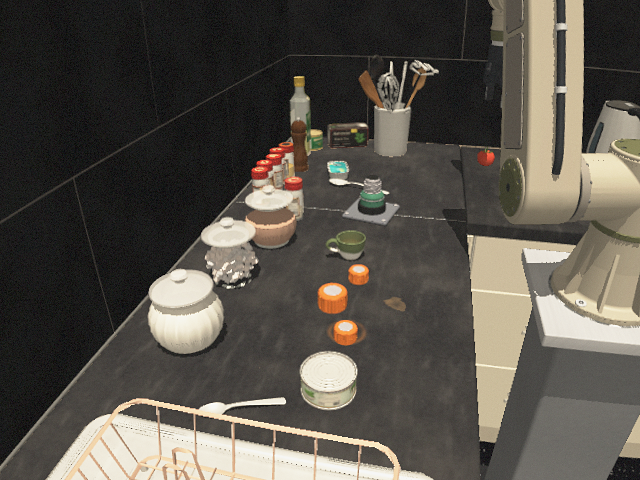

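View pics/wrist0.png

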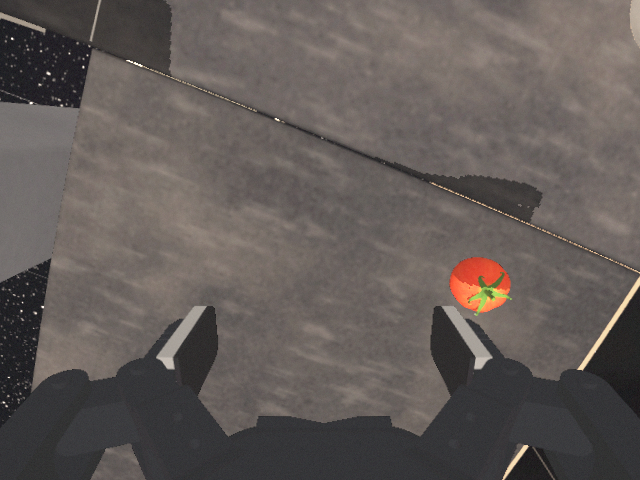

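Candidates for the lid, in top-view pixels: small orange (236,289), large orange (269,273), small orange (306,287). The red caps at the back and the tomato at (594,402) are not lids. The largest, (269,273) in top and (333,297) in side, fits the description. Next I check it in a crop and measure it.

```bash
cat > h.py <<'E'
import numpy as np,cv2
from workcell import env
class Cam:
    def __init__(s,n):
        c=env.read_camera(n);s.img=c["frame"];f=240/np.tan(np.radians(c["vertical_fov"])/2)
        s.K=np.array([[f,0,c["cx"]],[0,f,c["cy"]],[0,0,1.]]);s.d=np.array(c["dist_coeffs"],float);s.T=np.array(c["camera_from_world"])
        s.R=s.T[:3,:3];s.C=-s.R.T@s.T[:3,3]
    def ray(s,px):
        u=cv2.undistortPoints(np.array(px,float).reshape(-1,1,2),s.K,s.d).reshape(-1,2)
        r=np.c_[u,np.ones(len(u))]@s.R;return r
    def plane(s,px,z):
        r=s.ray(px);return s.C+r*((z-s.C[2])/r[:,2])[:,None]
    def proj(s,P):
        return cv2.projectPoints(np.array(P,float).reshape(-1,1,3),cv2.Rodrigues(s.R)[0],s.T[:3,3],s.K,s.d)[0].reshape(-1,2)
    def save(s,n,box=None,k=1):
        im=s.img[:,:,::-1]
        if box:x0,y0,x1,y1=box;im=im[y0:y1,x0:x1]
        cv2.imwrite(n,cv2.resize(im,None,fx=k,fy=k,interpolation=cv2.INTER_CUBIC))
def circfit(P):
    A=np.c_[2*P[:,:2],np.ones(len(P))];b=(P[:,:2]**2).sum(1);s=np.linalg.lstsq(A,b,rcond=None)[0]
    return s[:2],np.sqrt(s[2]+s[0]**2+s[1]**2)
def orange(im):
    h=cv2.cvtColor(im,cv2.COLOR_RGB2HSV);return cv2.inRange(h,(3,150,120),(20,255,255))
E
python3 - <<'E'
from h import *
t=Cam("top");s=Cam("side")
t.save("pics/t1.png",(200,240,460,320),3);s.save("pics/s1.png",(290,160,430,360),3)
for c,nm in((t,"t"),(s,"s")):
    n,l,st,ce=cv2.connectedComponentsWithStats(orange(c.img))
    for i in range(1,n):
        if st[i,4]>60:print(nm,st[i],ce[i].round(1),c.plane([ce[i]],0.025).round(4))
    # white label on lids
    for i in range(1,n):
        if st[i,4]>60:
            cs,_=cv2.findContours((l==i).astype(np.uint8),cv2.RETR_EXTERNAL,cv2.CHAIN_APPROX_NONE)
            P=c.plane(cs[0].reshape(-1,2),0.034);print(nm,"bbox",P.min(0).round(3),P.max(0).round(3))
print(t.plane([[432,279],[340,273],[187,288],[402,205]],0.1).round(3),t.plane([[340,273],[187,288],[402,205]],0.04).round(3))
E
```

```text
t [416 157  16  15  99] [424.  163.9] [[ 0.8522 -0.2839  0.025 ]]
t [477 157  15  13  66] [484.3 163. ] [[ 0.8567 -0.4564  0.025 ]]
t [497 161  17  16 141] [505.2 168.8] [[ 0.8402 -0.5153  0.025 ]]
t [395 196  18  17 142] [403.5 204.9] [[ 0.7327 -0.2218  0.025 ]]
t [259 263  21  21 201] [269.1 273.4] [[0.5421 0.1449 0.025 ]]
t [298 279  16  16 103] [305.4 286.7] [[0.5069 0.0476 0.025 ]]
t [228 281  15  16  99] [235.4 288.8] [[0.5007 0.2338 0.025 ]]
t [584 404  13  10  82] [590. 408.] [[ 0.188  -0.6994  0.025 ]]
t bbox [ 0.828 -0.301  0.034] [ 0.869 -0.259  0.034]
t bbox [ 0.836 -0.473  0.034] [ 0.871 -0.432  0.034]
t bbox [ 0.816 -0.534  0.034] [ 0.86  -0.487  0.034]
t bbox [ 0.71  -0.243  0.034] [ 0.756 -0.197  0.034]
t bbox [0.516 0.118 0.034] [0.569 0.171 0.034]
t bbox [0.487 0.028 0.034] [0.527 0.067 0.034]
t bbox [0.481 0.215 0.034] [0.521 0.252 0.034]
t bbox [ 0.177 -0.709  0.034] [ 0.2   -0.678  0.034]
s [478 150  17  16 192] [485.8 157.7] [[ 0.1989 -0.7001  0.025 ]]
s [348 264  21  21 290] [358.2 275.5] [[0.5017 0.0744 0.025 ]]
s [318 283  30  31 624] [332.1 299.8] [[0.5363 0.1661 0.025 ]]
s [334 320  24  26 405] [345.1 333.8] [[0.4955 0.2575 0.025 ]]
s bbox [ 0.174 -0.755  0.034] [ 0.228 -0.603  0.034]
s bbox [0.48  0.045 0.034] [0.523 0.119 0.034]
s bbox [0.506 0.122 0.034] [0.567 0.218 0.034]
s bbox [0.474 0.231 0.034] [0.516 0.296 0.034]
[[ 0.52  -0.272  0.1  ]
 [ 0.535 -0.04   0.1  ]
 [ 0.496  0.343  0.1  ]
 [ 0.712 -0.202  0.1  ]] [[ 0.542 -0.044  0.04 ]
 [ 0.501  0.359  0.04 ]
 [ 0.728 -0.214  0.04 ]]
```

```bash
python3 - <<'E'
import cv2
a=cv2.imread("pics/t1.png");b=cv2.imread("pics/s1.png");print(a.shape,b.shape)
E
```

```text
(240, 780, 3) (600, 420, 3)
```

View pics/t1.png

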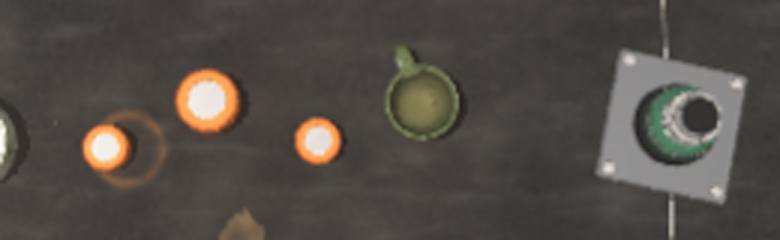

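View pics/s1.png

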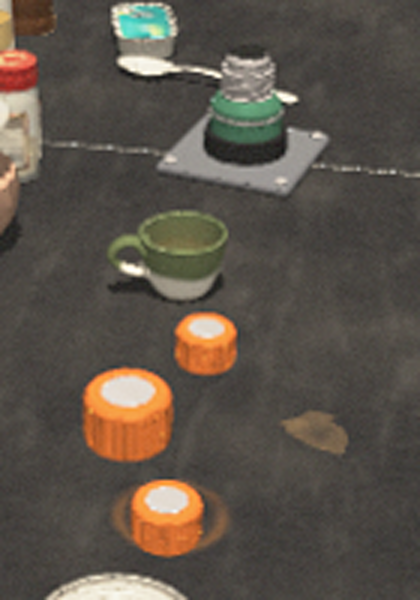

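The crops confirm it. The lid at top (269,273) / side (333,297) measures about 54 mm; the other two are about 40 mm. The flask neck with its black seal is at top (434,278). On the way to the lid I'll stop over the flask for a wrist view.

step_arm --series '[[[4,3.3,0.3],0.15,0],[[8,6.6,0.6],0.3,0],[[12,9.9,0.9],0.45,0],[[16,13.2,1],0.6,0],[[20,16.5,1],0.75,0]]' --newtons 20

```text
clock: 0.88
tcp_pos: [0.4127, -0.3684, 0.241]
orientation: [-0.0, 0.844, 0.536, -0.0]
wrist_force: [-0.7, -0.7, -0.4]
finger_gap: 0.0853
```

```bash
python3 - <<'E'
from h import *
s=env.get_state();print(s["clock"],s["tcp_pos"],s["orientation"],s["joint_pos"],s["wrist_force"],env.grip_depth)
E
```

```text
0.875 [ 0.41266638 -0.36835296  0.24101387] [-1.52480026e-04  8.44171062e-01  5.36073846e-01 -1.61115076e-04] [-8.73702313e-01  2.68312247e-01  8.57837060e-03  1.31140698e+00
 -2.79525196e-04  1.13633175e+00] [-0.68480376 -0.6824048  -0.39833245] 0.0187
```

step_arm --series '[[[4,3.5,0],0.15,0],[[8,7,0],0.3,0],[[10.7,9.6,0],0.44,0],[[10.7,9.6,0],0.44,0]]'

```text
clock: 1.38
tcp_pos: [0.5212, -0.2703, 0.2407]
orientation: [-0.0, 0.705, 0.709, -0.0]
wrist_force: [0.0, -0.1, -0.6]
finger_gap: 0.0856
```

```bash
python3 - <<'E'
from h import *
s=env.get_state();print(s["clock"],s["tcp_pos"],s["orientation"],s["qvel"].round(3))
w=Cam("wrist");w.save("pics/w1.png");print(w.C, w.proj([[.52,-.272,.1015],s["tcp_pos"]]))
E
```

```text
1.375 [ 0.52119997 -0.27025425  0.24067806] [-3.01533477e-04  7.05285036e-01  7.08923777e-01 -6.45991800e-05] [-0.051 -0.013 -0.017  0.004 -0.021  0.025]
[ 0.52108184 -0.19704042  0.38286462] [[322.4758939  231.54289413]
 [323.70992604 311.40333985]]
```

View pics/w1.png

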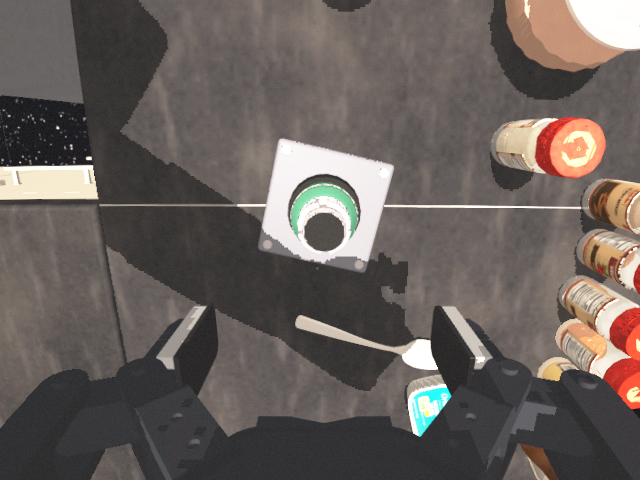

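Wrist view: the neck mouth, a black disc with a steel rim, is centred near (324,231), close to the predicted spot. Next I fit it.

```bash
python3 - <<'E'
from h import *
w=Cam("wrist")
g=cv2.cvtColor(w.img,cv2.COLOR_RGB2GRAY)
w.save("pics/w1c.png",(250,130,400,280),4)
m=(g<70).astype(np.uint8);n,l,st,ce=cv2.connectedComponentsWithStats(m)
i=l[231,324];print(i,st[i],ce[i])
cs,_=cv2.findContours((l==i).astype(np.uint8),cv2.RETR_EXTERNAL,cv2.CHAIN_APPROX_NONE)
c=max(cs,key=len).reshape(-1,2)
e=cv2.fitEllipse(c);print(e,w.plane([e[0]],.1015),w.plane([e[0]],.1))
P=w.plane(c,.1015);print(circfit(P))
s=env.get_state();print(s["tcp_pos"],2*np.arctan2(s["orientation"][2],s["orientation"][1]))
t=Cam("top");g=cv2.cvtColor(t.img,cv2.COLOR_RGB2GRAY);s2=Cam("side")
t.save("pics/t2c.png",(400,255,460,310),8)
E
```

```text
0 [     0      0    640    480 197391] [344.70939405 199.32640799]
((430.9983825683594, 162.5914306640625), (346.7215270996094, 626.1935424804688), 108.86553955078125) [[ 0.60065973 -0.21916015  0.1015    ]] [[ 0.60108773 -0.21927236  0.1       ]]
(array([ 0.59352355, -0.25962502]), np.float64(0.17731998246771108))
[ 0.51956153 -0.27212493  0.24074683] 1.5713103555722165
```

View pics/w1c.png

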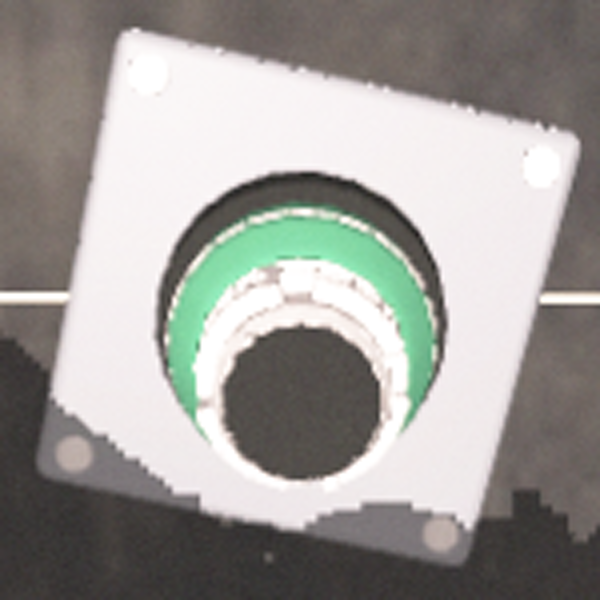

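```bash
cat >> h.py <<'E'
def fitmask(w,m,seed,z):
    n,l,st,ce=cv2.connectedComponentsWithStats(m.astype(np.uint8));i=l[seed[1],seed[0]]
    cs,_=cv2.findContours((l==i).astype(np.uint8),cv2.RETR_EXTERNAL,cv2.CHAIN_APPROX_NONE)
    c=max(cs,key=len).reshape(-1,2);e=cv2.fitEllipse(cv2.convexHull(c));P=w.plane(c,z)
    print(i,st[i],ce[i].round(2),np.round(e[0],2),np.round(e[1],1),"ell",w.plane([e[0]],z)[0].round(4),"cen",w.plane([ce[i]],z)[0].round(4),"circ",circfit(P))
    return c
E
python3 - <<'E'
from h import *
w=Cam("wrist")
g=cv2.cvtColor(w.img,cv2.COLOR_RGB2GRAY);print(g[231,310:345],g[200:256,324])
for th in(110,140,160):fitmask(w,g<th,(324,231),.1015)
# steel neck rim outer bottom half
E
```

```text
[80 78 81 79 80 83 76 81 80 78 77 80 80 80 80 81 78 79 79 77 84 80 77 77
 81 76 80 78 82 77 82 83 79 80 78] [254 233 204 202 238 249 249 248 238 165  81  81  82  81  80  81  80  79
  81  80  79  76  79  83  85  79  79  78  81  78  83  80  80  79  77  77
  82  79  77  81  81  82  82  82  81  81  78 111 226 241 237 235 235 236
 236 234]
82 [ 308  210   39   38 1168] [326.66 228.06] [326.65 228.09] [38.  39.4] ell [ 0.521  -0.2721  0.1015] cen [ 0.5211 -0.2721  0.1015] circ (array([ 0.52106486, -0.27231733]), np.float64(0.015094421625570037))
14 [ 307  209   40   39 1196] [326.63 228.13] [326.54 228.05] [38.2 40. ] ell [ 0.521  -0.2721  0.1015] cen [ 0.521  -0.2722  0.1015] circ (array([ 0.52102142, -0.27238235]), np.float64(0.01528651425073111))
153 [ 307  209   40   39 1218] [326.46 228.03] [326.46 228.  ] [38.4 40.2] ell [ 0.5209 -0.272   0.1015] cen [ 0.5209 -0.2721  0.1015] circ (array([ 0.52090026, -0.27230407]), np.float64(0.015420754442975967))
```

View pics/t2c.png

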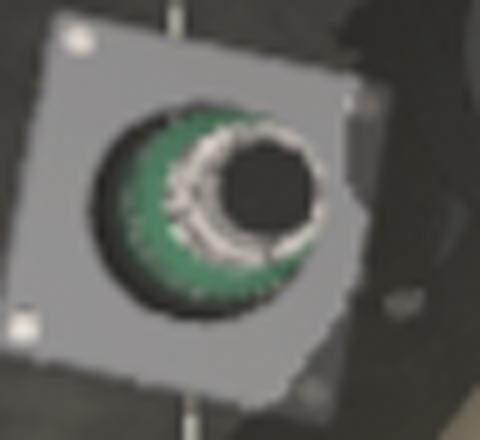

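Flask axis from the wrist view is (0.5210, -0.2721). Next I go over the lid and measure it from the same relative pose, so calibration errors cancel.

step_arm --series '[[[0.4,6,0],0,0],[[0.8,12,-1],0,0],[[1.1,18,-2],0,0],[[1.5,24,-3],0,0],[[1.8,30,-4],0,0]]'

```text
clock: 2.25
tcp_pos: [0.5368, 0.0273, 0.2011]
orientation: [0.0, 0.709, 0.706, -0.0]
wrist_force: [1.8, -0.5, -0.7]
finger_gap: 0.0852
```

step_arm --series '[[[0.4,5,-1.2],0,0],[[0.5,9,-2.5],0,0],[[0.5,12,-3],0,0],[[0.5,12,-3],0,0],[[0.5,12,-3],0,0]]'

```text
clock: 2.88
tcp_pos: [0.542, 0.1461, 0.1713]
orientation: [0.0, 0.709, 0.705, -0.0]
wrist_force: [-0.3, -0.1, 0.8]
finger_gap: 0.0857
```

```bash
python3 - <<'E'
from h import *
w=Cam("wrist");w.save("pics/w2.png")
s=env.get_state();print(s["clock"],s["tcp_pos"],2*np.arctan2(s["orientation"][2],s["orientation"][1]),s["joint_pos"])
m=orange(w.img);n,l,st,ce=cv2.connectedComponentsWithStats(m)
for i in range(1,n):
    if st[i,4]>200:print(st[i],ce[i])
print(w.proj([[.5425,.1445,.034]]))
E
```

```text
2.925 [0.54203819 0.14591817 0.17140551] 1.5642961932367663 [ 1.20356352e-01  3.10406715e-01 -1.06077715e-01  1.15368632e+00
 -7.25397350e-04  1.69765259e+00]
[240  80  56  57 533] [272.34521576 110.65478424]
[ 288  188   70   73 1036] [323.12162162 215.3030888 ]
[262 301  46  51 999] [287.48248248 322.88488488]
[[324.50222251 231.79726664]]
```

View pics/w2.png

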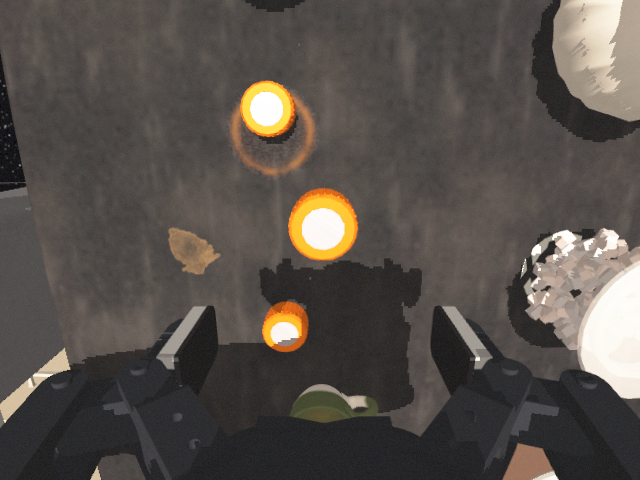

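Wrist view: the chosen lid, centred near (323,228), is clearly larger than its neighbours at (267,109) and (286,326). The mug is at the bottom edge, (335,400).

```bash
python3 - <<'E'
from h import *
w=Cam("wrist")
h=cv2.cvtColor(w.img,cv2.COLOR_RGB2HSV)
m=(h[:,:,1]<70)&(h[:,:,2]>180)
fitmask(w,m,(323,229),.034)
m2=((h[:,:,0]<40)&(h[:,:,1]>90)&(h[:,:,2]>150))|m
fitmask(w,m2,(323,229),.034)
s=env.get_state();print(s["clock"],s["tcp_pos"])
E
```

```text
41 [ 302  208   42   42 1383] [322.3  228.25] [322.29 228.31] [41.5 42.4] ell [0.5409 0.1471 0.034 ] cen [0.5409 0.1472 0.034 ] circ (array([0.54095131, 0.14689511]), np.float64(0.0163531465030065))
46 [ 288  188   70   73 3971] [322.42 224.23] [322.42 224.26] [69.8 72.9] ell [0.5411 0.1504 0.034 ] cen [0.5411 0.1504 0.034 ] circ (array([0.54106565, 0.14960247]), np.float64(0.02792254005807771))
2.975 [0.54211337 0.14588587 0.17143572]
```

step_arm --series '[[[-0.1,0.1,-5],0.007,0],[[-0.1,0.1,-10],0.007,0],[[-0.1,0.1,-14],0.007,0],[[-0.1,0.1,-16],0.007,0],[[-0.1,0.1,-16],0.007,0]]'

```text
clock: 3.6
tcp_pos: [0.5398, 0.1455, 0.0101]
orientation: [-0.001, 0.708, 0.707, -0.001]
wrist_force: [0.3, 0.1, -0.5]
finger_gap: 0.0853
```

```bash
python3 - <<'E'
from h import *
w=Cam("wrist");w.save("pics/w3.png")
s=env.get_state();print(s["clock"],s["tcp_pos"],2*np.arctan2(s["orientation"][2],s["orientation"][1]),s["wrist_force"])
E
```

```text
3.65 [0.54106205 0.14585686 0.01141532] 1.5695255252820766 [ 0.51769953 -0.42211228  0.49051564]
```

View pics/w3.png

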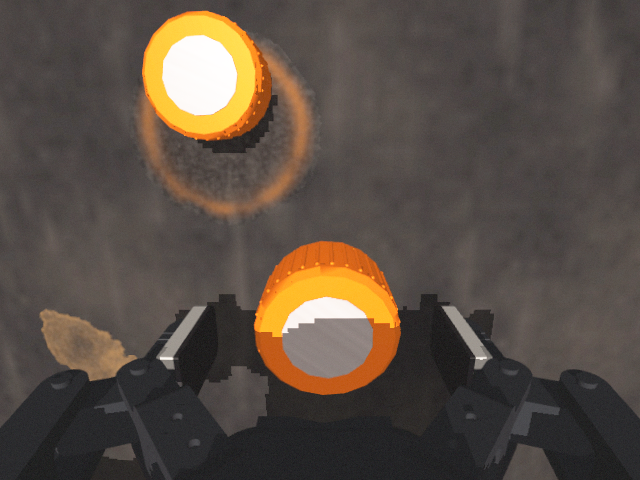

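The lid sits between the open fingers, label centred near (328,337). Lower to about 2 mm, then close.

step_arm --series '[[[0,0.1,-0.9],0,0],[[0,0.1,-0.9],0,0]]'

```text
clock: 3.9
tcp_pos: [0.5414, 0.1467, 0.0028]
orientation: [0.0, 0.708, 0.707, -0.0]
wrist_force: [-0.2, -0.2, -0.2]
finger_gap: 0.0857
```

```bash
python3 - <<'E'
from h import *
w=Cam("wrist");w.save("pics/w4.png",(200,180,460,420),3)
s=env.get_state();print(s["clock"],s["tcp_pos"],2*np.arctan2(s["orientation"][2],s["orientation"][1]),s["wrist_force"])
h=cv2.cvtColor(w.img,cv2.COLOR_RGB2HSV)
m=(h[:,:,1]<70)&(h[:,:,2]>115)
x,y=w.proj([[.541,.147,.034]])[0].astype(int);print(x,y)
c=fitmask(w,m,(x,y),.034)
E
```

```text
3.95 [0.54136801 0.14679671 0.00290887] 1.569325542196237 [-0.19914183  0.57150179  0.36759126]
322 352
27 [ 276  309   95   84 6186] [323.11 350.87] [323.25 350.86] [82.9 95.5] ell [0.5412 0.1476 0.034 ] cen [0.5412 0.1476 0.034 ] circ (array([0.54118178, 0.14686075]), np.float64(0.016420650577249053))
```

View pics/w4.png

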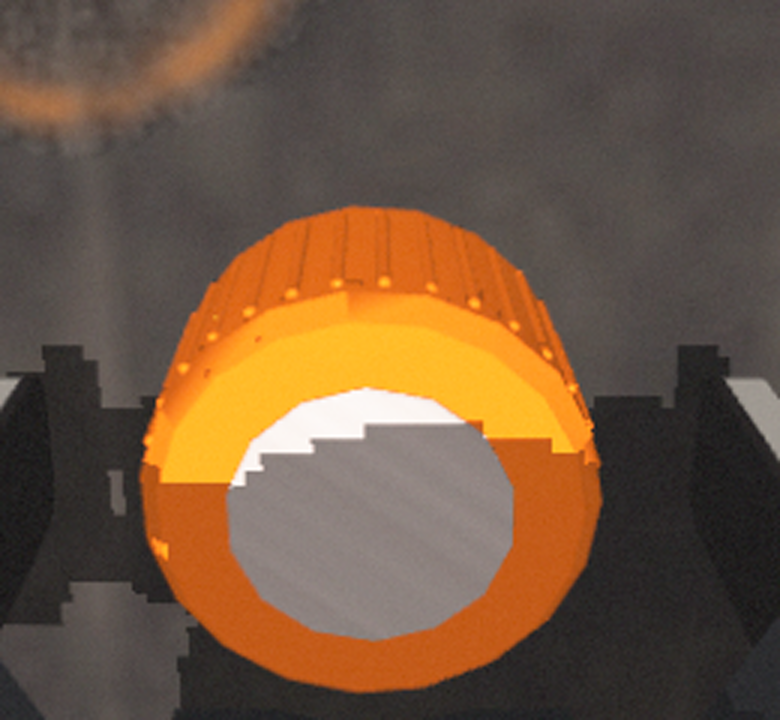

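step_arm --series '[[[0,0,0],0,120],[[0,0,0],0,140],[[0,0,0],0,150],[[0,0,0],0,150]]' --newtons 20

```text
clock: 4.45
tcp_pos: [0.5418, 0.1469, 0.0036]
orientation: [0.001, 0.708, 0.707, 0.0]
wrist_force: [-1.1, -0.6, 6.0]
finger_gap: 0.0563
```

```bash
python3 - <<'E'
from h import *
w=Cam("wrist");w.save("pics/w5.png",(200,180,460,420),3)
s=env.get_state();print(s["clock"],s["tcp_pos"],2*np.arctan2(s["orientation"][2],s["orientation"][1]),s["wrist_force"],s["finger_gap"])
h=cv2.cvtColor(w.img,cv2.COLOR_RGB2HSV)
m=(h[:,:,1]<70)&(h[:,:,2]>115)
x,y=w.proj([[.541,.147,.034]])[0].astype(int);print(x,y)
c=fitmask(w,m,(x,y),.034)
E
```

```text
4.5 [0.5418083  0.14691936 0.00362513] 1.5694557619629557 [-1.26378434 -0.54112534  6.23983583] 0.05607831163857696
321 351
21 [ 277  309   94   83 6101] [323.71 350.06] [323.74 350.03] [82.4 94.9] ell [0.5418 0.1476 0.034 ] cen [0.5418 0.1476 0.034 ] circ (array([0.54177606, 0.14686517]), np.float64(0.016406771966324597))
```

View pics/w5.png

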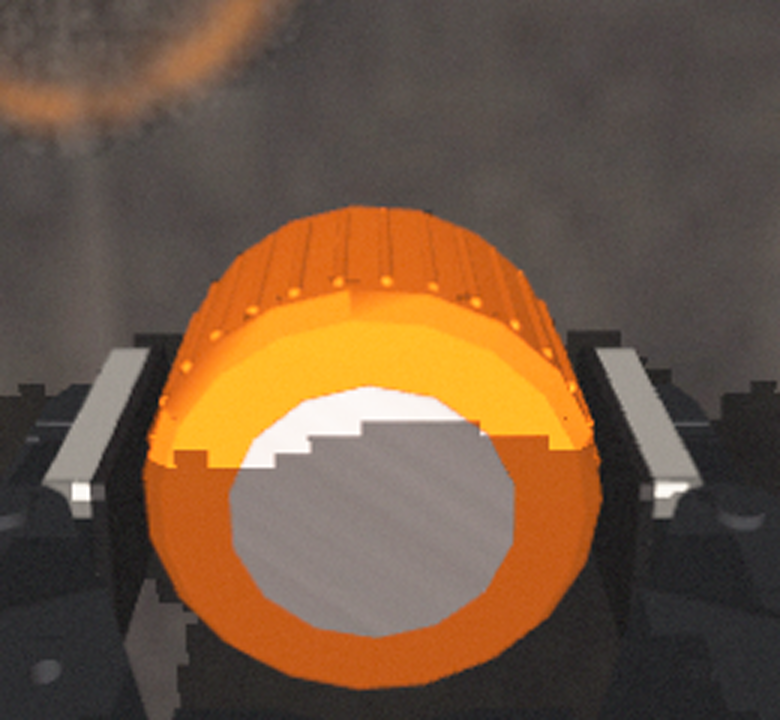

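The lid is gripped, gap 56 mm, centred on the TCP (label at 0.5418, 0.147). Lift it and carry it to the flask at (0.5210, -0.2723).

step_arm --series '[[[0,0,2],0,150],[[0,0,7],0,150],[[0,0,12],0,150],[[-0.2,-4,14.5],0,150],[[-0.5,-9,14.5],0,150]]'

```text
clock: 5.12
tcp_pos: [0.5386, 0.0567, 0.1512]
orientation: [0.003, 0.707, 0.708, 0.002]
wrist_force: [1.0, -0.5, -0.9]
finger_gap: 0.0562
```

step_arm --series '[[[-0.3,-5,0],0,150],[[-0.6,-10,0],0,150],[[-0.8,-15,0],0,150],[[-1,-20,0],0,150],[[-1.3,-25,0],0,150]]'

```text
clock: 5.75
tcp_pos: [0.5252, -0.1947, 0.1509]
orientation: [0.003, 0.707, 0.708, 0.002]
wrist_force: [0.6, -1.0, -1.1]
finger_gap: 0.0566
```

```bash
cat > st.py <<'E'
from h import *
s=env.get_state();print(s["clock"],s["tcp_pos"].round(4),"yaw",round(2*np.arctan2(s["orientation"][2],s["orientation"][1]),4),"F",s["wrist_force"].round(2),"M",s["ft_torque"].round(3),"gap",s["finger_gap"].round(4),"q6",s["joint_pos"][5].round(3))
E
python3 st.py
```

```text
Traceback (most recent call last):
  File "st.py", line 2, in <module>
    s=env.get_state();print(s["clock"],s["tcp_pos"].round(4),"yaw",round(2*np.arctan2(s["orientation"][2],s["orientation"][1]),4),"F",s["wrist_force"].round(2),"M",s["ft_torque"].round(3),"gap",s["finger_gap"].round(4),"q6",s["joint_pos"][5].round(3))
                                                                                                                                                                                                  ^^^^^^^^^^^^^^^^^^^^^
AttributeError: 'float' object has no attribute 'round'
```

step_arm --series '[[[-0.2,-4,0],0,150],[[-0.42,-7.76,-1],0,150],[[-0.42,-7.76,-2.5],0,150],[[-0.42,-7.76,-3],0,150],[[-0.42,-7.76,-3],0,150]]'

```text
clock: 6.38
tcp_pos: [0.5206, -0.2709, 0.1202]
orientation: [0.002, 0.706, 0.708, 0.002]
wrist_force: [0.2, -0.7, -1.4]
finger_gap: 0.0564
```

```bash
sed -i 's/s\["finger_gap"\].round(4)/round(s["finger_gap"],4)/' st.py
python3 st.py; python3 - <<'E'
from h import *
w=Cam("wrist");w.save("pics/w6.png",(200,130,460,420),2)
t=Cam("top");t.save("pics/t6.png",(380,230,480,330),5)
t=Cam("side");t.save("pics/s6.png",(310,140,430,240),5)
E
python3 st.py
```

```text
6.375 [ 0.5206 -0.2709  0.1202] yaw 1.5735 F [ 0.23 -0.75 -1.37] M [ 0.051 -0.04   0.023] gap 0.0564 q6 0.95
6.525 [ 0.5215 -0.2715  0.1215] yaw 1.5737 F [ 0.9  -0.1  -0.81] M [-0.051 -0.076 -0.065] gap 0.056 q6 0.95
```

View pics/w6.png

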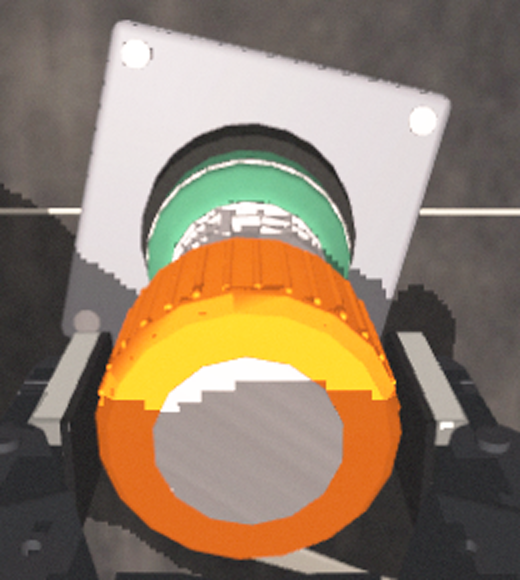

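View pics/s6.png

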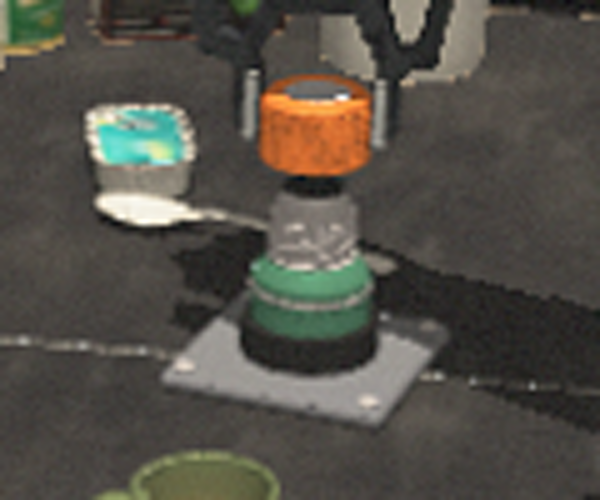

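The lid hangs in the fingers above the neck, wrist crop (250,440), with no force. Lower it in steps.

step_arm --series '[[[-0.05,-0.08,-0.8],0,150],[[-0.05,-0.08,-1.4],0,150],[[-0.05,-0.08,-1.7],0,150],[[-0.05,-0.08,-2],0,150],[[-0.05,-0.08,-2.2],0,150]]'

```text
clock: 7.15
tcp_pos: [0.521, -0.2724, 0.0993]
orientation: [0.003, 0.706, 0.708, 0.002]
wrist_force: [-0.4, -0.1, -0.8]
finger_gap: 0.0562
```

```bash
python3 st.py
```

```text
7.15 [ 0.521  -0.2724  0.0993] yaw 1.5736 F [-0.41 -0.14 -0.8 ] M [-0.033  0.035  0.022] gap 0.0562 q6 0.948
```

No contact yet. Continue gently toward z≈0.091.

step_arm --series '[[[0,0,-0.2],0,150],[[0,0,-0.4],0,150],[[0,0,-0.6],0,150],[[0,0,-0.7],0,150]]'

```text
clock: 7.65
tcp_pos: [0.5209, -0.2724, 0.0921]
orientation: [0.003, 0.706, 0.708, 0.002]
wrist_force: [-0.5, -0.0, -0.3]
finger_gap: 0.056
```

```bash
python3 st.py
```

```text
7.65 [ 0.5209 -0.2724  0.0921] yaw 1.5735 F [-0.5  -0.02 -0.25] M [ 0.004 -0.038 -0.077] gap 0.056 q6 0.948
```

step_arm --series '[[[0,0,-0.1],0,150],[[0,0,-0.2],0,150],[[0,0,-0.3],0,150]]'

```text
clock: 8.02
tcp_pos: [0.5209, -0.2724, 0.0891]
orientation: [0.003, 0.706, 0.708, 0.002]
wrist_force: [0.1, 0.1, -0.9]
finger_gap: 0.0561
```

```bash
python3 st.py
```

```text
8.025 [ 0.5209 -0.2724  0.0891] yaw 1.5735 F [ 0.05  0.08 -0.94] M [ 0.013  0.031 -0.023] gap 0.0561 q6 0.948
```

step_arm --series '[[[0,0,-0.05],0,150],[[0,0,-0.1],0,150],[[0,0,-0.15],0,150],[[0,0,-0.2],0,150]]'

```text
clock: 8.52
tcp_pos: [0.521, -0.2724, 0.0873]
orientation: [0.003, 0.706, 0.708, 0.002]
wrist_force: [-1.5, 0.7, 1.7]
finger_gap: 0.056
```

```bash
python3 st.py
```

```text
8.525 [ 0.521  -0.2724  0.0873] yaw 1.5736 F [-1.48  0.69  1.66] M [0.127 0.164 0.02 ] gap 0.056 q6 0.948
```

Contact on the thread tops: TCP z 0.0873 (expected about 0.0876), about 2.5 N. Start turning anticlockwise, pressing lightly.

step_arm --series '[[[0,0,-0.03],0.06,150],[[0,0,-0.05],0.12,150],[[0,0,-0.05],0.18,150]]'

```text
clock: 8.9
tcp_pos: [0.5212, -0.2723, 0.0873]
orientation: [0.003, 0.639, 0.769, 0.003]
wrist_force: [0.0, 1.6, 2.1]
finger_gap: 0.0564
```

```bash
python3 st.py
```

```text
8.9 [ 0.5212 -0.2723  0.0873] yaw 1.7556 F [0.02 1.6  2.11] M [0.249 0.161 0.015] gap 0.0564 q6 0.765
```

step_arm --series '[[[0,0,-0.06],0.06,150],[[0,0,-0.08],0.12,150],[[0,0,-0.08],0.18,150]]'

```text
clock: 9.28
tcp_pos: [0.5213, -0.2721, 0.0872]
orientation: [0.003, 0.566, 0.824, 0.003]
wrist_force: [-0.8, 1.2, 3.8]
finger_gap: 0.0565
```

step_arm --series '[[[0,0,-0.06],0.06,150],[[0,0,-0.08],0.12,150],[[0,0,-0.08],0.18,150]]'

```text
clock: 9.65
tcp_pos: [0.5214, -0.272, 0.0871]
orientation: [0.003, 0.489, 0.872, 0.004]
wrist_force: [-0.2, -0.1, 1.3]
finger_gap: 0.0562
```

```bash
python3 st.py
```

```text
9.65 [ 0.5214 -0.272   0.0871] yaw 2.1197 F [-0.21 -0.1   1.27] M [ 0.051  0.183 -0.031] gap 0.0562 q6 0.401
```

step_arm --series '[[[0,0,-0.08],0.06,150],[[0,0,-0.1],0.12,150],[[0,0,-0.1],0.18,150]]'

```text
clock: 10.02
tcp_pos: [0.5214, -0.272, 0.0861]
orientation: [0.003, 0.408, 0.913, 0.004]
wrist_force: [0.3, -0.2, -0.7]
finger_gap: 0.0562
```

step_arm --series '[[[0,0,-0.08],0.06,150],[[0,0,-0.1],0.12,150],[[0,0,-0.1],0.18,150]]'

```text
clock: 10.4
tcp_pos: [0.5216, -0.2728, 0.0856]
orientation: [0.003, 0.324, 0.946, 0.004]
wrist_force: [0.0, -1.2, 0.5]
finger_gap: 0.0559
```

```bash
python3 st.py
```

```text
10.4 [ 0.5216 -0.2728  0.0856] yaw 2.4817 F [ 0.01 -1.22  0.48] M [-0.137  0.18  -0.679] gap 0.0559 q6 0.037
```

At yaw 2.30 the pressing force vanished and z sank, so the gap begins there. At 2.48 a torque of -0.68 N m shows the pins against the far side of the gap. Ease back a little and let it sink.

step_arm --series '[[[0,0,0],-0.06,150],[[0,0,-0.05],-0.08,150],[[0,0,-0.1],-0.08,150],[[0,0,-0.15],-0.08,150]]'

```text
clock: 10.9
tcp_pos: [0.5216, -0.2728, 0.084]
orientation: [0.003, 0.361, 0.932, 0.003]
wrist_force: [0.6, -0.0, -0.8]
finger_gap: 0.0553
```

```bash
python3 st.py
```

```text
10.9 [ 0.5216 -0.2728  0.084 ] yaw 2.4022 F [ 0.6  -0.02 -0.84] M [-0.025 -0.038  0.033] gap 0.0553 q6 0.117
```

Sinking freely. Lower on to about 0.079.

step_arm --series '[[[0,0,-0.1],0,150],[[0,0,-0.2],0,150],[[0,0,-0.3],0,150],[[0,0,-0.4],0,150]]'

```text
clock: 11.4
tcp_pos: [0.5216, -0.2727, 0.0799]
orientation: [0.003, 0.361, 0.932, 0.003]
wrist_force: [-0.0, 0.4, -0.6]
finger_gap: 0.0556
```

```bash
python3 st.py
```

```text
11.4 [ 0.5216 -0.2727  0.0799] yaw 2.4023 F [-0.05  0.37 -0.6 ] M [ 0.008  0.018 -0.034] gap 0.0556 q6 0.117
```

step_arm --series '[[[0,0,-0.05],0,150],[[0,0,-0.1],0,150],[[0,0,-0.15],0,150],[[0,0,-0.15],0,150]]'

```text
clock: 11.9
tcp_pos: [0.5216, -0.2728, 0.0786]
orientation: [0.003, 0.361, 0.932, 0.003]
wrist_force: [-0.8, -0.2, 0.5]
finger_gap: 0.0557
```

```bash
python3 st.py
```

```text
11.9 [ 0.5216 -0.2728  0.0786] yaw 2.4023 F [-0.83 -0.21  0.52] M [0.029 0.082 0.003] gap 0.0557 q6 0.117
```

Dropped: z 0.0786, a 9 mm fall with light contact. Now turn clockwise, sinking by force feedback.

step_arm --series '[[[0,0,0],-0.06,150],[[0,0,-0.03],-0.12,150],[[0,0,-0.05],-0.16,150]]'

```text
clock: 12.28
tcp_pos: [0.5219, -0.2734, 0.0785]
orientation: [0.004, 0.435, 0.9, 0.003]
wrist_force: [-0.2, -0.9, 2.1]
finger_gap: 0.0555
```

```bash
python3 st.py
```

```text
12.275 [ 0.5219 -0.2734  0.0785] yaw 2.2407 F [-0.19 -0.93  2.08] M [-0.244  0.126  0.015] gap 0.0555 q6 0.279
```

step_arm --series '[[[-0.02,0.03,-0.02],-0.06,150],[[-0.02,0.03,-0.05],-0.12,150],[[-0.02,0.03,-0.07],-0.16,150]]'

```text
clock: 12.65
tcp_pos: [0.5219, -0.2733, 0.0781]
orientation: [0.004, 0.507, 0.862, 0.002]
wrist_force: [-0.0, 0.4, -1.2]
finger_gap: 0.0554
```

```bash
python3 st.py
```

```text
12.65 [ 0.5219 -0.2733  0.0781] yaw 2.0792 F [-0.02  0.42 -1.18] M [-0.058 -0.011 -0.056] gap 0.0554 q6 0.441
```

Free, so the groove floor is sloping away. Sink 1 mm per 9° from here.

step_arm --series '[[[-0.02,0.03,-0.05],-0.05,150],[[-0.02,0.03,-0.09],-0.1,150],[[-0.02,0.03,-0.13],-0.16,150]]'

```text
clock: 13.02
tcp_pos: [0.522, -0.2732, 0.0769]
orientation: [0.005, 0.575, 0.818, 0.002]
wrist_force: [-0.2, -0.5, 0.4]
finger_gap: 0.0553
```

```bash
python3 st.py
```

```text
13.025 [ 0.522  -0.2732  0.0769] yaw 1.9172 F [-0.23 -0.49  0.37] M [-0.095  0.049  0.044] gap 0.0553 q6 0.604
```

step_arm --series '[[[-0.02,0.03,-0.03],-0.05,150],[[-0.02,0.03,-0.06],-0.1,150],[[-0.02,0.03,-0.1],-0.16,150]]'

```text
clock: 13.4
tcp_pos: [0.5218, -0.2729, 0.0759]
orientation: [0.005, 0.639, 0.769, 0.002]
wrist_force: [-0.1, 0.1, 0.5]
finger_gap: 0.0556
```

```bash
python3 st.py
```

```text
13.4 [ 0.5218 -0.2729  0.0759] yaw 1.7554 F [-0.11  0.07  0.53] M [-0.022 -0.001  0.069] gap 0.0556 q6 0.767
```

step_arm --series '[[[-0.02,0.02,-0.04],-0.05,150],[[-0.02,0.02,-0.07],-0.1,150],[[-0.02,0.02,-0.1],-0.16,150]]'

```text
clock: 13.78
tcp_pos: [0.5216, -0.2728, 0.0749]
orientation: [0.005, 0.699, 0.715, 0.001]
wrist_force: [-0.1, -0.2, -0.1]
finger_gap: 0.0558
```

```bash
python3 st.py
```

```text
13.775 [ 0.5216 -0.2728  0.0749] yaw 1.5934 F [-0.14 -0.22 -0.13] M [-0.082  0.105  0.003] gap 0.0558 q6 0.93
```

step_arm --series '[[[-0.02,0.02,-0.04],-0.04,150],[[-0.02,0.02,-0.08],-0.08,150],[[-0.02,0.02,-0.1],-0.12,150]]'

```text
clock: 14.15
tcp_pos: [0.5215, -0.273, 0.0744]
orientation: [0.006, 0.741, 0.671, 0.001]
wrist_force: [-1.0, -1.0, 2.8]
finger_gap: 0.0556
```

```bash
python3 st.py
```

```text
14.15 [ 0.5215 -0.273   0.0744] yaw 1.4719 F [-0.99 -1.    2.77] M [-0.056  0.232  0.025] gap 0.0556 q6 1.052
```

The seal is beginning to resist. Continue in small turns and watch the torque.

step_arm --series '[[[0,0,-0.04],-0.04,150],[[0,0,-0.07],-0.08,150],[[0,0,-0.08],-0.1,150]]'

```text
clock: 14.52
tcp_pos: [0.5216, -0.2734, 0.0741]
orientation: [0.006, 0.774, 0.633, 0.0]
wrist_force: [-1.1, -1.1, 3.5]
finger_gap: 0.0555
```

```bash
python3 st.py
```

```text
14.525 [ 0.5216 -0.2734  0.0741] yaw 1.3712 F [-1.14 -1.07  3.55] M [-0.062  0.332  0.03 ] gap 0.0555 q6 1.153
```

step_arm --series '[[[0,0.02,-0.05],-0.04,150],[[0,0.03,-0.08],-0.08,150],[[0,0.03,-0.08],-0.1,150]]'

```text
clock: 14.9
tcp_pos: [0.5217, -0.2735, 0.0738]
orientation: [0.007, 0.805, 0.593, -0.0]
wrist_force: [-2.2, -0.9, 4.6]
finger_gap: 0.0556
```

```bash
python3 st.py
```

```text
14.9 [ 0.5217 -0.2735  0.0738] yaw 1.2705 F [-2.15 -0.88  4.63] M [-0.04   0.381  0.039] gap 0.0556 q6 1.254
```

step_arm --series '[[[0,0.02,-0.04],-0.03,150],[[0,0.03,-0.07],-0.06,150],[[0,0.03,-0.07],-0.08,150]]'

```text
clock: 15.28
tcp_pos: [0.5213, -0.2734, 0.0736]
orientation: [0.007, 0.828, 0.56, -0.001]
wrist_force: [-3.8, -1.5, 6.9]
finger_gap: 0.0561
```

```bash
python3 st.py
```

```text
15.275 [ 0.5213 -0.2734  0.0736] yaw 1.19 F [-3.76 -1.51  6.87] M [-0.112  0.931  0.7  ] gap 0.0561 q6 1.336
```

Torque jumped from 0.04 to 0.70 N m at z 0.0736, the predicted home height, after 69° of clockwise turn. That is the end stop. Unload the arm and take a look before letting go.

step_arm --series '[[[0,0,0],0,150],[[0,0,0],0,150]]'

```text
clock: 15.52
tcp_pos: [0.5212, -0.2735, 0.0736]
orientation: [0.007, 0.828, 0.561, -0.001]
wrist_force: [-3.0, -1.5, 2.3]
finger_gap: 0.0553
```

```bash
python3 st.py; python3 - <<'E'
from h import *
w=Cam("wrist");w.save("pics/w7.png",(200,130,460,420),2)
t=Cam("side");t.save("pics/s7.png",(310,140,430,240),5)
E
```

```text
15.525 [ 0.5212 -0.2735  0.0736] yaw 1.1904 F [-2.95 -1.51  2.3 ] M [-0.107  0.543  0.551] gap 0.0553 q6 1.335
```

View pics/w7.png

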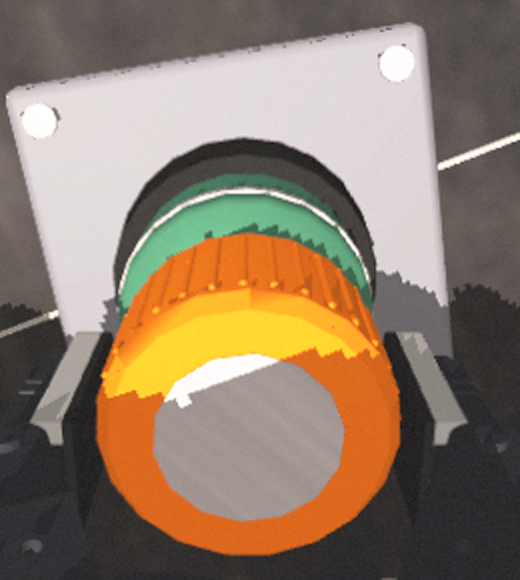

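View pics/s7.png

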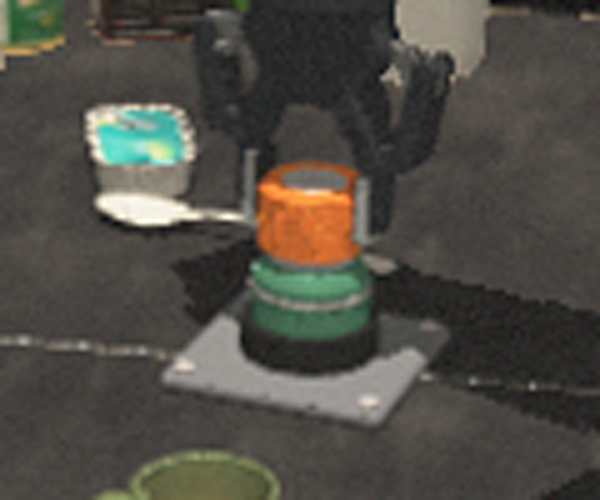

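The lid sits close on the green shoulder, side crop (308,215), and the torque against the stop holds. Let go and rise.

step_arm --series '[[[0,0,0],0,60],[[0,0,0],0,0],[[0,0,0],0,0],[[0,0,0],0,0],[[0,0,0],0,0]]'

```text
clock: 16.25
tcp_pos: [0.5213, -0.2734, 0.0736]
orientation: [0.007, 0.828, 0.561, -0.001]
wrist_force: [0.5, 0.2, -0.9]
finger_gap: 0.0853
```

step_arm --series '[[[0,0,2],0,0],[[0,0,5],0,0],[[0,0,9],0,0],[[0,0,13],0,0],[[0,0,13],0,0]]'

```text
clock: 16.88
tcp_pos: [0.5231, -0.2747, 0.2076]
orientation: [0.01, 0.828, 0.561, 0.0]
wrist_force: [-0.2, 0.1, -0.5]
finger_gap: 0.0857
```

```bash
python3 st.py; python3 - <<'E'
from h import *
w=Cam("wrist");w.save("pics/w8.png")
h=cv2.cvtColor(w.img,cv2.COLOR_RGB2HSV)
m=(h[:,:,1]<70)&(h[:,:,2]>115)
z=.104
x,y=w.proj([[.521,-.272,z]])[0].astype(int)
c=fitmask(w,m,(x,y),z)
t=Cam("side");t.save("pics/s8.png",(310,140,430,240),5)
# label centre triangulation side+wrist
h=cv2.cvtColor(t.img,cv2.COLOR_RGB2HSV);print(t.proj([[.521,-.272,.104],[.521,-.272,.109],[.521,-.272,.07]]))
t=Cam("top");t.save("pics/t8.png")
E
```

```text
16.875 [ 0.5231 -0.2747  0.2076] yaw 1.1902 F [-0.15  0.15 -0.55] M [ 0.02   0.004 -0.06 ] gap 0.0857 q6 1.335
422 [ 294  215   49   48 1777] [317.65 238.41] [317.57 238.36] [46.6 48.6] ell [ 0.5213 -0.2722  0.104 ] cen [ 0.5214 -0.2723  0.104 ] circ (array([ 0.52125136, -0.27258081]), np.float64(0.016563028664776134))
[[372.12155397 175.04924549]
 [372.18907922 173.2023094 ]
 [371.66287934 187.44013113]]
```

View pics/w8.png

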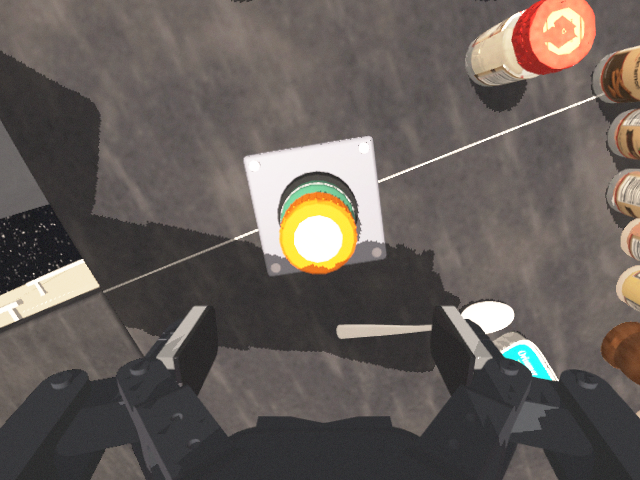

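View pics/s8.png

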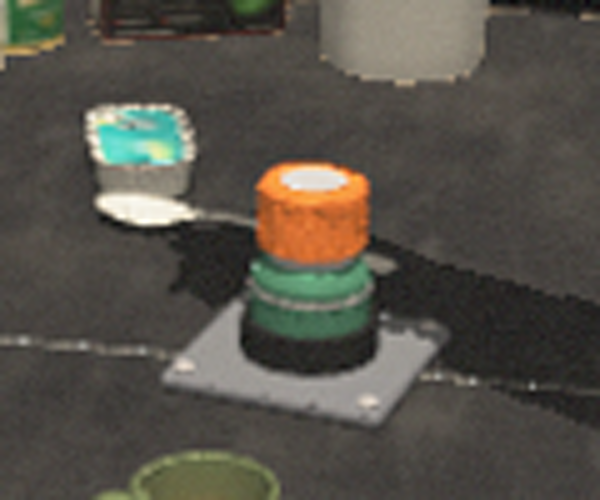

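View pics/t8.png

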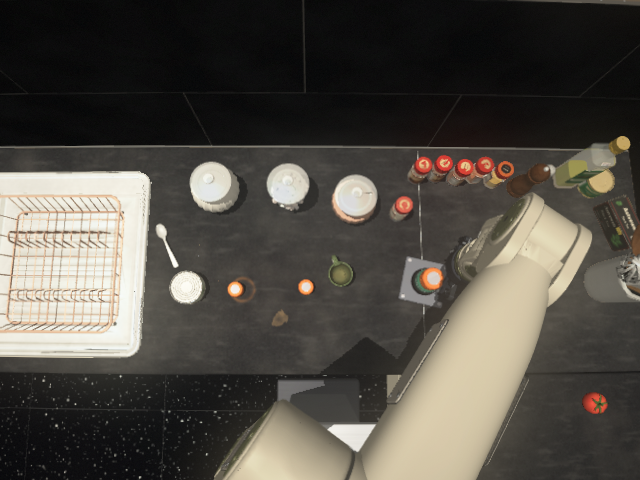

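Wrist view: the lid label at (318,238) maps to (0.5213, -0.2723), on the flask axis. Side view: the lid is level, low on the shoulder, with its top at the expected row (175.8 seen, 175.0 predicted for home). Top view: the mug (340,273), spice jar (402,207) and tin (187,288) have not moved, and the gripper is clear. Handing in.

```bash
python3 - <<'E'
from workcell import env
print(env.hand_in())
E
```

```text
the job is handed in; nothing more can be done
None
```

The flask is closed: the largest orange lid is screwed on against its end stop, released, and the job is handed in at about 17 s.

- **Set down:** I gripped the lid at 20 N and lowered it onto the thread tops with about 3 N.
- **Drop:** turning about 42–52° anticlockwise, pressing under about 5 N, brought the pins to the gaps. I turned slightly too far and felt about 0.7 N m against the far side of the gap, below the 1.5 N m limit. I eased back, and the lid dropped 9 mm almost without force.
- **Screwing home:** I turned it about 69° clockwise, sinking with it. The torque then rose from 0.04 to 0.70 N m on the stop, with the hand at z = 73.6 mm, the predicted home height. The largest reading on the wrist was about 8 N.

**Last checks:**
- The lid is level and within 0.5 mm of the flask axis.
- Its top in the side view is within 1 pixel (under 3 mm) of where it should be when home.
- The mug, spice jar and tin look unmoved in the top view.
- The gripper is open and about 13 cm up.

I did not re-grip the lid to test the stop again. In the pictures it seems to have slipped a few degrees in the fingers, so 69° is the hand's turn, not exactly the lid's.

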